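# Open the push-and-turn cap of the tall bottle

## Robot

A 6-joint arm with a two-finger parallel gripper is mounted at the origin on the work surface. World frame = base frame: x ahead of the robot, y to its left, z up, the work surface at z = 0. Lengths are in m, angles in rad, forces in N, time in s.
With the tool pointing down it reaches from about 0.25 to 0.775 m from the base axis. Payload 4 kg.
Tool frame: the origin (TCP) lies midway between the tips of the shut fingers; the grasp point (between the pads) lies 19 mm behind it; z points along the fingers, x is the direction in which the jaws open and shut, and the axes are right-handed (so a half turn about z gives the same grasp; the last joint's range is limited). The gripper opens to 94 mm and grips with 3 to 60 N. Pads are 16 mm wide; open, the fingers measure 119 mm over their backs; the gripper's body (75 mm by 177 mm) begins 78 mm behind the grasp point.
Start: joints at [-1.308, 0.087, 1.371, -0, 1.684, -0.103], TCP at [0.197, -0.514, 0.17] pointing down, gripper open.
Joint ranges: [-3.1, 3.1], [-0.76, 2.03], [0.27, 2.55], [-1.08, 4.22], [0.17, 2.65], [-2.57, 2.57]. Speed limits (rad/s): [2.79, 2.79, 3.14, 3.14, 3.14, 3.14].

## Interface

Orientations are given as [roll, pitch, yaw] about the fixed x, y, z axes, in that order (R = Rz(yaw) Ry(pitch) Rx(roll)).
In Python, from bench import robot, eyes, close_job gives the robot as it stands.
- The arm moves only by the shell command python3 -m jog 'ROWS'. ROWS is JSON, a list of rows, each a list of 3 entries, a list of its own where there are three numbers: the turn, a rotation vector about the tool's x, y, z in degrees, then the shift along the tool's x, y, z in mm, then the closure, from -1 (fully open) to 1 (shut). In form: [[[wx, wy, wz], [x, y, z], claw], ...]. A call has 1 to 5 rows; each row is the pose to reach, as a shift and turn from the pose commanded when the call began, along the tool's axes at that moment; what a row does not reach only later rows make up. A row lasts 1/10 s, in which the tool goes at most 50 mm and 8.59 degrees, less where a joint would pass 70% of its speed; a pose out of reach is approached as far as the arm can. A call with a gripper value outside its range is refused whole. The fingers move at their own pace and stop on an object; the grip force is fixed at half the most. Time passes only in rows, so rows that repeat a pose let the fingers close. It gives the time, the measured TCP pose, the force and the opening at its end, in the units of the state.
- robot.get_obs(): the state, without advancing time (a new reading comes with each control period).
- eyes.snapshot(name): name is "scene" or "top" or "wrist"; returns (picture, depth): 420x560x3 uint8, red, green, blue; 420x560 float32, m along the optical axis (not along the pixel's ray), 0 where there is no reading.
- eyes.camera_params(name): a dict with "mtx" (3x3 intrinsics, pixels), "world_to_cam" (4x4, takes a point from world to camera coordinates). Camera axes: x right, y up, looking along -z (the intrinsics and any distortion apply to the point x, -y, -z); pixel columns grow to the right and rows downward; lengths in m; the calibration is good to about 2 mm. The wrist camera is an equidistant fisheye: a pixel r from the principal point sees the ray r / f radians off the axis. A picture is of the moment at which its call begins: read the wrist's pose just before it. camera_params takes no time and is no camera call; for the wrist camera it gives the pose at the moment of the call.
- close_job(): hands the job in, once; it reports no verdict.
The state is a dict: "time": time; "joint_positions": joint angles; "qvel": joint speeds; "joint_torque": joint torques, N m; "tool_pos": TCP position; "ee_rot": TCP orientation; "wrist_force": force on the tool from outside, world axes, zero at the start; "wrist_torque": the same for the moment, N m; "width": finger opening in m.
Only numpy, scipy, OpenCV 4.12 (cv2) and the standard library are available. Lean on these libraries where they do the work, as an engineer would, in place of code of your own. Each camera call takes 0.05 s, during which the arm holds its last target. There are 200 camera calls.

## Task

Open the taller of the two bottles clamped to the bench: grip its safety cap, press it down and, keeping it pressed, twist it anticlockwise until it is free. Lift the cap off and finish still holding it, level and motionless, directly above the bottle with the cap's lower rim about 8 cm higher than it sat when closed; do not put it down or let go. Do not touch the squat bottle, and leave the other things on the bench where they are.

Things in the scene. Friction and masses are not known exactly. Their poses are not given: they have to be found in the camera images.
- bottle: The taller of two round grey bottles, 84 mm across, clamped in a dark steel cradle (110 x 110 mm) screwed to the bench: it cannot move or turn. Origin: centre of the cradle's underside, on the bottle's vertical axis, at bench height; z up. Its shoulder is 170 mm above the origin. It stands on the left or the right place, yaw within 46 degrees.
- neck (a point): Fixed point on the bottle's axis, 182 mm above its origin: where the cap's lower rim lies when closed. Two lugs in the cap sit in notches under tabs on the neck here: unpressed, the cap neither lifts nor turns (only a few degrees of play). Pressed down 6 mm or more, it can turn anticlockwise seen from above; clockwise is blocked. 2 mm of sideways play. Forcing it round unpressed does not count.
- cap: The tall bottle's white push-and-turn cap, loose, 30 to 65 g: ribbed skirt 60 mm across, 27 mm high; on its flat top stands a grip bar 56 mm long (along the cap's x), 14 mm wide (along y), 28 mm high. Origin: centre of the skirt's lower rim; z up. Closed, its x lies along the bottle's x. Raised 25 mm and more, it is clear of the neck.
- cap_bar (a point): On the cap's axis 49 mm above its origin, 6 mm below the top of the grip bar: a point to grip. Press the cap down about 8 mm (hard stop at 9 mm, 4.5 to 11 N), keep it pressed and turn it anticlockwise (positive about z). From 60 to 120 degrees of turn the cap is free and lifts straight off; 80 degrees is a good aim.
- seal (a joint): The spring-loaded sealing disc in the bottle's mouth, under the cap: how far the cap has pressed it down, in m; 0 is up, 0.009 fully down. Spring force 4.5 N at 0, rising 0.7 N per mm.
- squat_bottle: The other bottle, of the same kind and in the same sort of cradle, fixed to the bench, but squat: its similar white cap's skirt starts 112 mm and its grip bar ends 167 mm above the origin (centre of the cradle's underside). It stays shut; not to be touched.
- strut: Bystander: a loose 160 mm piece of slotted steel channel, 41 mm wide, 21 mm high, lying on the bench between the two bottles; origin at the centre of its underside
- tape_roll: Bystander: a loose roll of grey tape, 100 mm across, 48 mm high, flat on the bench; origin at the centre of its underside
- cartridge: Bystander: a loose white sealant cartridge lying on its side, 49 mm thick, about 300 mm long with its nozzle; origin under the middle
- screw_carton: Bystander: a loose cardboard carton 110 x 75 x 60 mm; origin at the centre of its underside
- screwdriver: Bystander: a loose screwdriver lying on the bench; origin under its middle
- bracket: Bystander: a loose galvanised angle bracket, 90 x 50 mm, 76 mm high; origin at the centre of its underside
- tape_measure: Bystander: a loose tape measure in a black case 70 x 40 x 65 mm; origin at the centre of its underside

How it is judged:
On the way, in this order (a step that is already met when the one before it is completed fails the run):
1. the gripped cap is pressed down against its spring, still in its latched direction (value of joint seal above 0.005 m and contact force between the fingers and cap above 1 N and angle between the x axis of cap and the x axis of bottle, either way round below 0.35 rad), for 0.1 s.
2. the cap is twisted free, still on the neck (angle between the x axis of cap and the x axis of bottle, either way round above 0.95 rad and z of cap in the frame of bottle below 0.194 m and horizontal distance between cap and bottle below 0.008 m and contact force between the fingers and cap above 1 N), for 0.1 s.
At the end, for the whole second after the job is handed in: The gripper holds the cap (finger force on it over 1 N) with its rim 50 to 120 mm above where it sat, its axis within 30 mm of the bottle's axis, tilted less than 0.2 rad, slower than 20 mm/s and 0.2 rad/s, touching nothing of the bottle (contact force between the fingers and cap above 1 N and z of cap in the frame of bottle between 0.232 and 0.302 m and horizontal distance between cap and bottle below 0.03 m and angle between cap's own z axis and vertical below 0.2 rad and contact force between cap and bottle below 0.1 N and linear speed of cap below 0.02 m/s and angular speed of cap below 0.2 rad/s); the arm keeps its last pose, push and grip.
It fails at once if the gripper pushes on the squat bottle (over 2 N) (contact force between any of the fingers, the arm and squat_bottle above 2 N).
It fails at once if a bystander is shifted by more than 30 mm (distance of any of strut, tape_roll, cartridge, screw_carton, screwdriver, bracket, tape_measure from where it was at the start of the episode above 0.03 m).
It also fails if it takes over 37 s, if anything falls off the work surface, if the arm or the gripper's body presses on something with over 40 N, if the wrist force passes 120 N, or if a joint passes its speed limit or range.

## Working session

There is one attempt and no reset: what is moved stays moved. The work goes in short steps, Python scripts to look and compute and a shell command to move; the robot and the scene stay as the last step left them, time stands still between calls to the robot, and variables do not carry over. Pictures are saved under pics/ and viewed, about 8 in all and at most 12, crops included, and the job is handed in when it is done.

```bash
mkdir -p pics; ls; python3 - <<'E'
from bench import robot, eyes
import cv2, numpy as np
o=robot.get_obs(); print(o)
for n in ("top","scene"):
    p,d=eyes.snapshot(n); np.savez(f"pics/{n}0.npz",p=p,d=d,**eyes.camera_params(n))
    cv2.imwrite(f"pics/{n}0.png",p[:,:,::-1]); print(n,eyes.camera_params(n))
E
```

```text
pics
{'time': 0.0, 'joint_positions': array([-1.30809941e+00,  8.79221408e-02,  1.37224552e+00, -7.37283438e-06,
        1.68363682e+00, -1.03115059e-01]), 'qvel': array([ 3.64675137e-06,  9.92904518e-04,  4.89663007e-04, -3.95179410e-04,
        2.43223880e-05,  1.40469930e-05]), 'joint_torque': array([-4.66430320e-04, -3.40176809e+01, -3.02434373e+01,  7.19235744e-02,
        3.29166837e-02, -1.67183757e-04]), 'tool_pos': array([ 0.19655675, -0.51299025,  0.16872669]), 'ee_rot': array([-3.14137227e+00,  2.20083536e-03, -1.20498493e+00]), 'wrist_force': array([0.95781695, 0.44171388, 0.01516751]), 'wrist_torque': array([-0.08689232, -0.04269249,  0.02128872]), 'width': 0.09435998195055904}
top {'mtx': array([[546.91142328,   0.        , 279.86861555],
       [  0.        , 546.91142328, 192.7722856 ],
       [  0.        ,   0.        ,   1.        ]]), 'world_to_cam': array([[ 2.19323136e-03, -9.99994900e-01, -2.32155602e-03,
         1.62567513e-03],
       [ 9.81857442e-01,  1.71325245e-03,  1.89612838e-01,
        -5.54518081e-01],
       [-1.89607894e-01, -2.69530188e-03,  9.81856192e-01,
        -1.73596432e+00],
       [ 0.00000000e+00,  0.00000000e+00,  0.00000000e+00,
         1.00000000e+00]])}
scene {'mtx': array([[531.05536124,   0.        , 284.7805068 ],
       [  0.        , 531.05536124, 213.1458982 ],
       [  0.        ,   0.        ,   1.        ]]), 'world_to_cam': array([[ 0.60603826,  0.79524709,  0.01731182, -0.33827385],
       [-0.52649736,  0.38472653,  0.75814644,  0.19008552],
       [ 0.59625344, -0.46858037,  0.65185449, -1.79498292],
       [ 0.        ,  0.        ,  0.        ,  1.        ]])}
```

View pics/top0.png

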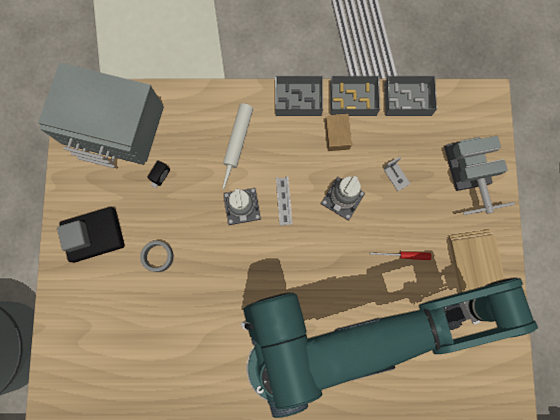

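View pics/scene0.png

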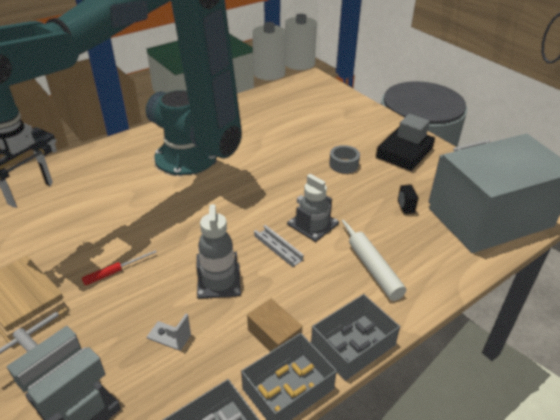

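The top view shows the tall bottle on the right, with its cap at about (349,188) and its cradle at (343,198). The squat bottle is at (241,205). The bracket at (397,173) and the carton at (338,132) are nearby. In the scene view the tall bottle is at (217,255).

```bash
cat > util.py <<'E'
import numpy as np, cv2
def world(z):
    "world xyz for every pixel of a saved pinhole snapshot"
    d=z['d']; K=z['mtx']; v,u=np.mgrid[:d.shape[0],:d.shape[1]]
    c=np.stack([(u-K[0,2])/K[0,0]*d,-(v-K[1,2])/K[1,1]*d,-d],-1)
    T=np.linalg.inv(z['world_to_cam']); return c@T[:3,:3].T+T[:3,3]
E
python3 - <<'E'
from util import *
for n in("top","scene"):
    z=np.load(f"pics/{n}0.npz"); W=world(z); p=z['p'].astype(int)
    ok=(z['d']>0)&(W[...,0]>.35)&(W[...,0]<.75)&(abs(W[...,1]+.2)<.15) 
    for lo,hi in((.228,.25),(.2,.214),(.012,.05)):
        m=ok&(W[...,2]>lo)&(W[...,2]<hi)
        if lo>.1: m&=p.min(-1)>150
        P=W[m]
        if len(P)<3: continue
        r=cv2.minAreaRect(P[:,:2].astype(np.float32)*1000)
        print(n,lo,len(P),P.mean(0).round(4),np.median(P[:,2]).round(4),r)
im=cv2.imread("pics/top0.png")[140:240,220:410]
im2=cv2.imread("pics/scene0.png")[190:310,170:360]
cv2.imwrite("pics/crop.png",np.vstack([cv2.resize(im,(570,300),interpolation=2),cv2.resize(im2,(475,300),interpolation=2)[:, :475] if 0 else cv2.resize(im2,(570,300),interpolation=2)]))
E
```

```text
top 0.228 76 [ 0.546  -0.2064  0.2372] 0.2372 ((546.3046875, -206.48654174804688), (12.049072265625, 55.13890838623047), 58.70649337768555)
top 0.2 180 [ 0.5439 -0.2071  0.2087] 0.2091 ((543.922119140625, -205.89279174804688), (57.522987365722656, 53.67364501953125), 66.32089233398438)
top 0.012 391 [ 0.5576 -0.2032  0.0205] 0.0169 ((553.7161865234375, -199.59555053710938), (297.065185546875, 391.2778625488281), 89.96685791015625)
scene 0.228 99 [ 0.548  -0.2086  0.2369] 0.2374 ((547.805908203125, -207.54986572265625), (13.479385375976562, 58.85002517700195), 58.29166793823242)
scene 0.2 199 [ 0.5471 -0.2085  0.2088] 0.2088 ((546.0137939453125, -207.2900848388672), (58.539466857910156, 54.529476165771484), 71.77867126464844)
scene 0.012 712 [ 0.5813 -0.2319  0.0262] 0.0229 ((553.6783447265625, -243.85911560058594), (392.46875, 210.754150390625), 0.028308415785431862)
```

View pics/crop.png

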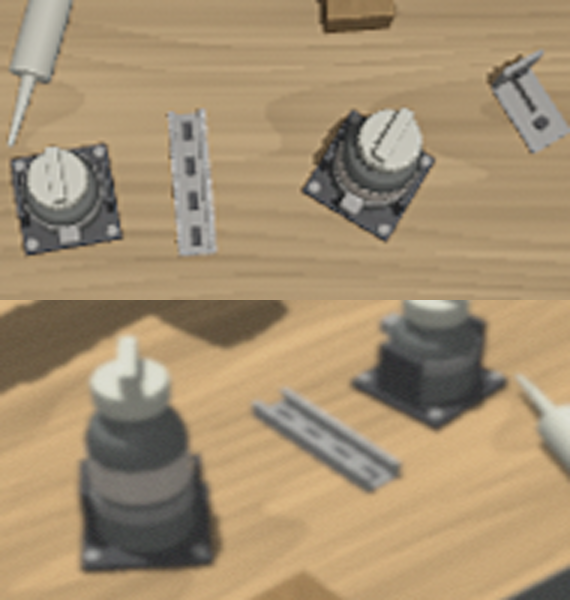

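The bar's centre is at about (0.5465, -0.207), its top is at z≈0.237, and it points at about -31°. I'll grip with tool yaw -121°, so q6 goes from about 100° to 20° during the twist.

```bash
cat > goto.py <<'E'
import sys, numpy as np
from scipy.spatial.transform import Rotation as R
from bench import robot
# usage: goto.py x y z yawdeg -> turn (deg) and shift (mm) in tool axes
x,y,z,w=map(float,sys.argv[1:]); o=robot.get_obs()
A=R.from_euler('xyz',o['ee_rot']); B=R.from_euler('xyz',[np.pi,0,np.radians(w)])
print('t',o['time'],'turn',(A.inv()*B).as_rotvec(degrees=True).round(2),'shift',(A.inv().apply(np.array([x,y,z])-o['tool_pos'])*1000).round(1),'q',o['joint_positions'].round(2))
E
python3 goto.py .5465 -.207 .29 -121.3
python3 -m jog '[[[0,0,52],[-160,-436,-120],-1],[[0,0,52],[-160,-436,-120],-1],[[0,0,52],[-160,-436,-120],-1],[[0,0,52],[-160,-436,-120],-1],[[0,0,52],[-160,-436,-120],-1]]'
python3 goto.py .5465 -.207 .29 -121.3
```

```text
t 0.1 turn [4.000e-02 1.100e-01 5.226e+01] shift [-160.9 -436.3 -120.8] q [-1.31  0.09  1.37  0.    1.68 -0.1 ]
time: 0.6
tool_pos: [0.3659, -0.3662, 0.2274]
ee_rot: [3.141, 0.0, -1.901]
wrist_force: [0.4, -0.1, -0.7]
width: 0.0939
t 0.6 turn [ 0.03  0.02 12.39] shift [-209.1 -119.2  -62.6] q [-0.9   0.01  1.34 -0.    1.79  1.01]
```

```bash
python3 -m jog '[[[0,0,10],[-195,-113,-58],-1],[[0,0,10],[-195,-113,-58],-1],[[0,0,10],[-195,-113,-58],-1],[[0,0,10],[-195,-113,-58],-1],[[0,0,10],[-195,-113,-58],-1]]'
python3 -m jog '[[[0,0,0],[0,0,0],-1],[[0,0,0],[0,0,0],-1]]'
python3 goto.py .5465 -.207 .29 -121.3
python3 - <<'E'
from bench import robot, eyes
import cv2, numpy as np
c=eyes.camera_params("wrist"); p,d=eyes.snapshot("wrist"); np.savez("pics/wrist0.npz",p=p,d=d,**c); cv2.imwrite("pics/wrist0.png",p[:,:,::-1]); print(c)
E
```

```text
time: 1.1
tool_pos: [0.5359, -0.2165, 0.2856]
ee_rot: [3.141, 0.0, -2.068]
wrist_force: [0.3, -1.0, 1.1]
width: 0.094
time: 1.3
tool_pos: [0.5343, -0.2184, 0.2847]
ee_rot: [3.14, -0.001, -2.068]
wrist_force: [-0.7, -1.4, -0.7]
width: 0.0937
t 1.3 turn [ 0.08 -0.04  2.81] shift [-15.8  -5.3  -5.3] q [-0.49  0.16  1.07 -0.    1.92  1.58]
{'mtx': array([[325.1922621 ,   0.        , 278.31839346],
       [  0.        , 325.1922621 , 209.36138511],
       [  0.        ,   0.        ,   1.        ]]), 'world_to_cam': array([[-4.77250744e-01, -8.78767156e-01,  1.14715854e-04,
         6.33974800e-02],
       [ 8.48926812e-01, -4.61078436e-01, -2.58321396e-01,
        -4.96341461e-01],
       [ 2.27057252e-01, -1.23186693e-01,  9.66059027e-01,
        -6.50926243e-01],
       [ 0.00000000e+00,  0.00000000e+00,  0.00000000e+00,
         1.00000000e+00]])}
```

View pics/wrist0.png

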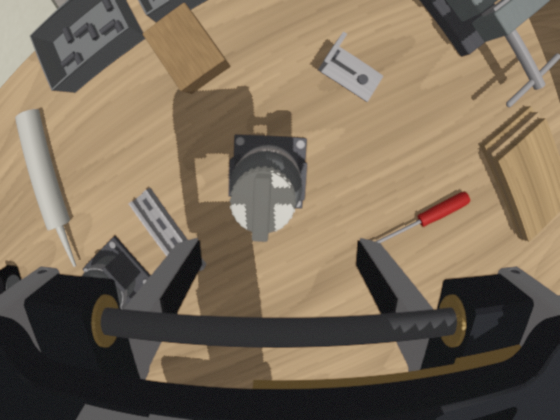

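The wrist view shows the bar running nearly vertically from about (263,173) to (260,240), with the skirt around (263,205). The fingers stand to either side and lower in the frame. Next I'll measure it with the fisheye model.

```bash
python3 - <<'E'
from util import *
z=np.load("pics/wrist0.npz"); d=z['d'];K=z['mtx'];v,u=np.mgrid[:420,:560]
a=(u-K[0,2])/K[0,0]; b=(v-K[1,2])/K[1,1]; r=np.hypot(a,b)+1e-9
s=np.tan(r)/r; c=np.stack([a*s*d,-b*s*d,-d],-1); T=np.linalg.inv(z['world_to_cam']); W=c@T[:3,:3].T+T[:3,3]
roi=(abs(u-262)<50)&(abs(v-205)<50)&(d>0)
for lo,hi in((.23,.25),(.203,.214)):
    m=roi&(W[...,2]>lo)&(W[...,2]<hi); P=W[m]
    print(lo,len(P),P.mean(0).round(4),np.median(P[:,2]),cv2.minAreaRect(P[:,:2].astype(np.float32)*1000), v[m].min(),v[m].max(),u[m].min(),u[m].max())
E
```

```text
0.23 1088 [ 0.5451 -0.2071  0.2379] 0.23808689461355462 ((543.9580078125, -206.26219177246094), (14.071335792541504, 56.145084381103516), 58.46226119995117) 176 241 252 270
0.203 2295 [ 0.5455 -0.2077  0.21  ] 0.21015842315226047 ((545.2398071289062, -206.52105712890625), (62.19203186035156, 59.25920486450195), 58.09656524658203) 169 232 229 295
```

```bash
python3 goto.py .5455 -.207 .265 -121.5
python3 -m jog '[[[0,0,3],[-15,-5,0],-1],[[0,0,3],[-15,-5,0],-1],[[0,0,3],[-15,-5,19],-1],[[0,0,3],[-15,-5,19],-1],[[0,0,3],[-15,-5,19],-1]]'
python3 goto.py .5455 -.207 .2145 -121.5
```

```text
t 1.35 turn [ 0.09 -0.05  2.92] shift [-16.3  -4.6  19.5] q [-0.49  0.16  1.07 -0.    1.92  1.58]
time: 1.85
tool_pos: [0.5446, -0.2089, 0.2659]
ee_rot: [3.14, -0.001, -2.123]
wrist_force: [-1.2, 0.2, 0.6]
width: 0.0938
t 1.85 turn [ 0.1  -0.03 -0.14] shift [-2.1  0.2 51.4] q [-0.46  0.17  1.09 -0.    1.88  1.66]
```

```bash

python3 -m jog '[[[0,0,0],[-2,0,20],-1],[[0,0,0],[-2,0,40],-1],[[0,0,0],[-2,0,51],-1],[[0,0,0],[-2,0,51],-1],[[0,0,0],[-2,0,51],-1]]'
python3 goto.py .5455 -.207 .2145 -121.5
```

```text
time: 2.35
tool_pos: [0.547, -0.2067, 0.2163]
ee_rot: [-3.14, -0.0, -2.122]
wrist_force: [-0.2, 0.4, 0.1]
width: 0.0941
t 2.35 turn [-0.06 -0.   -0.09] shift [1.  1.1 1.8] q [-0.46  0.16  1.2  -0.    1.78  1.66]
```

```bash

python3 -m jog '[[[0,0,0],[0,1,1],0.5],[[0,0,0],[0,1,1],1],[[0,0,0],[0,1,1],1],[[0,0,0],[0,1,1],1],[[0,0,0],[0,1,1],1]]'
python3 -m jog '[[[0,0,0],[0,0,0],1],[[0,0,0],[0,0,0],1],[[0,0,0],[0,0,0],1],[[0,0,0],[0,0,0],1],[[0,0,0],[0,0,0],1]]'
```

```text
time: 2.85
tool_pos: [0.5461, -0.2058, 0.2146]
ee_rot: [-3.141, -0.0, -2.122]
wrist_force: [0.9, -0.5, 0.4]
width: 0.0577
time: 3.35
tool_pos: [0.546, -0.2058, 0.2144]
ee_rot: [-3.142, -0.0, -2.122]
wrist_force: [0.5, 0.0, -0.0]
width: 0.0175
```

```bash

python3 -m jog '[[[0,0,0],[0,0,0],1],[[0,0,0],[0,0,0],1],[[0,0,0],[0,0,0],1]]'
python3 -m jog '[[[0,0,0],[0,0,2],1],[[0,0,0],[0,0,4],1],[[0,0,0],[0,0,6],1],[[0,0,0],[0,0,8],1],[[0,0,0],[0,0,8],1]]'
```

```text
time: 3.65
tool_pos: [0.546, -0.2058, 0.2144]
ee_rot: [-3.142, -0.0, -2.122]
wrist_force: [0.0, -0.3, -0.1]
width: 0.0006
time: 4.15
tool_pos: [0.5458, -0.2057, 0.2059]
ee_rot: [3.141, -0.0, -2.122]
wrist_force: [0.3, 0.3, 0.8]
width: 0.0005
```

The fingers shut fully, so they missed the bar. I'll look before doing anything else.

```bash
python3 - <<'E'
from bench import robot, eyes
import cv2, numpy as np
ims=[]
for n in("wrist","scene","top"):
    c=eyes.camera_params(n); p,d=eyes.snapshot(n); np.savez(f"pics/{n}1.npz",p=p,d=d,**c); ims.append(p[:,:,::-1])
s=cv2.resize(ims[1][150:300,130:330],(400,300)); t=cv2.resize(ims[2][130:250,270:430],(400,300))
cv2.imwrite("pics/v1.png",np.vstack([np.hstack([s,t]),np.hstack([cv2.resize(ims[0],(400,300)),cv2.resize(ims[0][100:340,100:420],(400,300))])]))
E
```

```text
(no output)
```

View pics/v1.png

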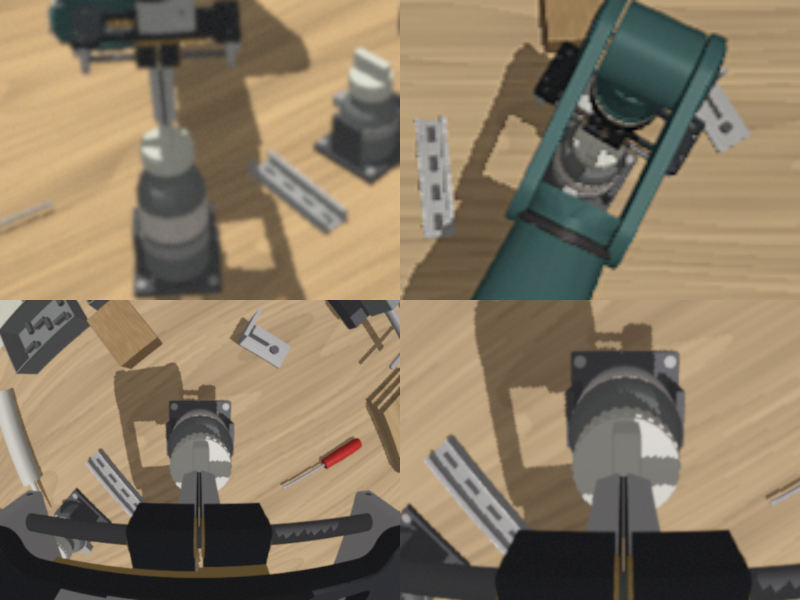

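The fingers are shut just above or behind the bar and not around it. I'll measure the fingertip position in the scene and wrist depth images and compare it with the reported TCP.

```bash
python3 - <<'E'
from util import *
z=np.load("pics/scene1.npz"); W=world(z)
# fingertip region: column of pixels, crop(163,y) -> scene px 130+x/2,150+y/2
for cy in range(80,170,4):
    v=150+cy//2; print(v,[tuple((W[v,u]*1000).round().astype(int)) for u in (208,211,213)],z['p'][v,211])
z=np.load("pics/wrist1.npz"); d=z['d'];K=z['mtx'];v,u=np.mgrid[:420,:560]
a=(u-K[0,2])/K[0,0]; b=(v-K[1,2])/K[1,1]; r=np.hypot(a,b)+1e-9
s=np.tan(r)/r; c=np.stack([a*s*d,-b*s*d,-d],-1); T=np.linalg.inv(z['world_to_cam']); W=c@T[:3,:3].T+T[:3,3]
for y in range(185,275,6): print(y,[tuple((W[y,x]*1000).round().astype(int)) for x in(270,278,290)],z['p'][y,270])
m=(abs(u-278)<40)&(abs(v-220)<50)&(W[...,2]>.23)&(W[...,2]<.246); P=W[m]
if len(P)>5: print(len(P),P.mean(0),cv2.minAreaRect(P[:,:2].astype(np.float32)*1000))
from bench import robot; o=robot.get_obs(); print(o['tool_pos'],o['ee_rot'],o['width'])
E
```

```text
190 [(np.int64(555), np.int64(-216), np.int64(311)), (np.int64(557), np.int64(-209), np.int64(309)), (np.int64(559), np.int64(-205), np.int64(309))] [86 86 85]
192 [(np.int64(552), np.int64(-214), np.int64(302)), (np.int64(557), np.int64(-209), np.int64(304)), (np.int64(559), np.int64(-206), np.int64(303))] [78 77 76]
194 [(np.int64(552), np.int64(-215), np.int64(297)), (np.int64(557), np.int64(-210), np.int64(298)), (np.int64(559), np.int64(-206), np.int64(298))] [74 74 73]
196 [(np.int64(553), np.int64(-216), np.int64(293)), (np.int64(555), np.int64(-210), np.int64(291)), (np.int64(557), np.int64(-206), np.int64(291))] [75 75 75]
198 [(np.int64(552), np.int64(-216), np.int64(287)), (np.int64(556), np.int64(-210), np.int64(287)), (np.int64(559), np.int64(-207), np.int64(286))] [77 76 77]
200 [(np.int64(551), np.int64(-216), np.int64(280)), (np.int64(549), np.int64(-207), np.int64(274)), (np.int64(557), np.int64(-206), np.int64(279))] [75 74 73]
202 [(np.int64(552), np.int64(-217), np.int64(276)), (np.int64(553), np.int64(-210), np.int64(273)), (np.int64(559), np.int64(-208), np.int6
[... 4594 characters left out ...]
6), np.int64(270)), (np.int64(552), np.int64(-209), np.int64(267)), (np.int64(550), np.int64(-215), np.int64(271))] [99 97 98]
263 [(np.int64(555), np.int64(-207), np.int64(278)), (np.int64(552), np.int64(-209), np.int64(276)), (np.int64(550), np.int64(-215), np.int64(279))] [98 96 96]
269 [(np.int64(556), np.int64(-207), np.int64(286)), (np.int64(552), np.int64(-209), np.int64(281)), (np.int64(550), np.int64(-215), np.int64(285))] [97 96 96]
867 [ 0.55938821 -0.21567556  0.23791095] ((558.667236328125, -215.25160217285156), (13.870030403137207, 21.65786361694336), 56.85976791381836)
[ 0.5460075  -0.20586464  0.20648968] [-3.14144923e+00 -8.85680699e-05 -2.12189646e+00] 0.0005458403302120019
```

The xy position is right, but the fingertips seem to be at z≈0.24 while the TCP reads 0.206. I'll check this against the earlier open-finger pictures.

```bash
python3 - <<'E'
from util import *
def fish(f):
    z=np.load(f); d=z['d'];K=z['mtx'];v,u=np.mgrid[:420,:560]
    a=(u-K[0,2])/K[0,0]; b=(v-K[1,2])/K[1,1]; r=np.hypot(a,b)+1e-9
    s=np.tan(r)/r; c=np.stack([a*s*d,-b*s*d,-d],-1); T=np.linalg.inv(z['world_to_cam']); print(f,'cam',T[:3,3].round(3)); return c@T[:3,:3].T+T[:3,3]
z=np.load("pics/scene0.npz"); W=world(z)
m=(np.hypot(W[...,0]-.197,W[...,1]+.513)<.09)&(W[...,2]>.05)&(W[...,2]<.4); print('start lowest z (TCP .1687)',np.sort(W[m][:,2])[:40:4].round(4))
W=fish("pics/wrist0.npz"); m=(np.hypot(W[...,0]-.534,W[...,1]+.218)<.07)&(W[...,2]>.245)
P=W[m]; print('wrist0 (TCP .2847)',np.sort(P[:,2])[:60:6].round(4))
W=fish("pics/wrist1.npz"); m=(np.hypot(W[...,0]-.546,W[...,1]+.206)<.03)&(W[...,2]>.241); print('wrist1 (TCP .2059)',np.sort(W[m][:,2])[:60:6].round(4), W[m][:,:2].min(0),W[m][:,:2].max(0))
z=np.load("pics/scene1.npz"); W=world(z); m=(np.hypot(W[...,0]-.546,W[...,1]+.206)<.03)&(W[...,2]>.241);print(W[m][:,:2].min(0),W[m][:,:2].max(0),W[m][:,:2].mean(0))
E
```

```text
start lowest z (TCP .1687) [0.0502 0.051  0.0515 0.0517 0.052  0.0522 0.0527 0.0529 0.0531 0.0536]
pics/wrist0.npz cam [ 0.599 -0.253  0.501]
wrist0 (TCP .2847) [0.321  0.3216 0.3221 0.3222 0.3223 0.3226 0.3227 0.3229 0.323  0.3231]
pics/wrist1.npz cam [ 0.609 -0.244  0.422]
wrist1 (TCP .2059) [0.2419 0.2433 0.2443 0.2452 0.2454 0.246  0.2464 0.247  0.2474 0.2481] [ 0.53834059 -0.23555178] [ 0.57594205 -0.19369274]
[ 0.51811699 -0.23555155] [ 0.57597362 -0.17756718] [ 0.5593431  -0.21358203]
```

The open-finger wrist view puts the tips about 36 mm above the reported TCP, and the closed view agrees at about 0.242 against 0.206. So in this pose the reported z is about 36 mm too low, while xy is fine. The tips are still just above the bar and nothing has been pressed. I'll open and go down by that extra amount, watching the force.

```bash

python3 -m jog '[[[0,0,0],[0,0,-4],-0.1],[[0,0,0],[0,0,-4],-0.1],[[0,0,0],[0,0,-4],-0.1],[[0,0,0],[0,0,-4],-0.1],[[0,0,0],[0,0,-4],-0.1]]'
python3 -m jog '[[[0,0,0],[0,0,0],-0.1],[[0,0,0],[0,0,0],-0.1]]'
python3 goto.py .5455 -.207 .178 -121.5
```

```text
time: 4.8
tool_pos: [0.546, -0.2058, 0.2104]
ee_rot: [3.142, -0.0, -2.122]
wrist_force: [-0.4, 0.5, 0.5]
width: 0.0371
time: 5.0
tool_pos: [0.546, -0.2058, 0.2104]
ee_rot: [3.142, -0.0, -2.122]
wrist_force: [0.4, 0.3, 0.4]
width: 0.0506
t 5.0 turn [ 0.   -0.   -0.07] shift [ 1.3 -0.2 32.4] q [-0.46  0.16  1.21 -0.    1.77  1.66]
```

```bash

python3 -m jog '[[[0,0,0],[1,0,10],-0.1],[[0,0,0],[1,0,18],-0.1],[[0,0,0],[1,0,25],-0.1],[[0,0,0],[1,0,25],-0.1]]'
python3 -m jog '[[[0,0,0],[0,0,3],-0.1],[[0,0,0],[0,0,6],-0.1],[[0,0,0],[0,0,7],-0.1],[[0,0,0],[0,0,7],-0.1]]'
python3 - <<'E'
from bench import eyes
import cv2,numpy as np
c=eyes.camera_params("wrist"); p,d=eyes.snapshot("wrist"); s,_=eyes.snapshot("scene")
cv2.imwrite("pics/v2.png",np.hstack([cv2.resize(p[130:310,160:400],(400,300)),cv2.resize(s[170:290,140:300],(400,300))])[:,:,::-1])
E
```

```text
time: 5.4
tool_pos: [0.5445, -0.2062, 0.1832]
ee_rot: [3.138, -0.0, -2.122]
wrist_force: [-0.4, 0.9, 0.1]
width: 0.0513
time: 5.8
tool_pos: [0.5455, -0.2067, 0.1784]
ee_rot: [-3.142, -0.0, -2.122]
wrist_force: [-0.3, 0.7, 0.7]
width: 0.0516
```

View pics/v2.png

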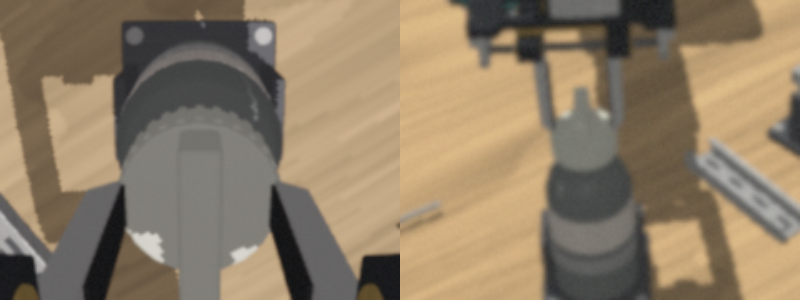

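The fingers now straddle the bar: tips at (125,185) and (275,185) in the wrist crop, bar at (200,150), close to skirt-top level. Closing now.

```bash

python3 -m jog '[[[0,0,0],[0,0,0],1],[[0,0,0],[0,0,0],1],[[0,0,0],[0,0,0],1],[[0,0,0],[0,0,0],1],[[0,0,0],[0,0,0],1]]'
python3 -m jog '[[[0,0,0],[0,0,0],1],[[0,0,0],[0,0,0],1],[[0,0,0],[0,0,0],1]]'
```

```text
time: 6.4
tool_pos: [0.5455, -0.2067, 0.1785]
ee_rot: [-3.142, -0.0, -2.122]
wrist_force: [0.3, -0.5, -0.1]
width: 0.0153
time: 6.7
tool_pos: [0.5455, -0.2067, 0.1784]
ee_rot: [-3.142, -0.0, -2.122]
wrist_force: [-0.2, -0.4, -0.5]
width: 0.0142
```

The bar is gripped (width 14.2 mm). Pressing down now.

```bash

python3 -m jog '[[[0,0,0],[0,0,2],1],[[0,0,0],[0,0,4],1],[[0,0,0],[0,0,6],1],[[0,0,0],[0,0,8],1],[[0,0,0],[0,0,8],1]]'
python3 -m jog '[[[0,0,0],[0,0,0],1],[[0,0,0],[0,0,0],1],[[0,0,0],[0,0,0],1]]'
```

```text
time: 7.2
tool_pos: [0.5456, -0.2068, 0.1724]
ee_rot: [-3.139, 0.0, -2.122]
wrist_force: [-3.3, 1.0, 8.6]
width: 0.0136
time: 7.5
tool_pos: [0.5456, -0.2068, 0.1728]
ee_rot: [-3.139, 0.0, -2.122]
wrist_force: [-3.4, 0.7, 8.2]
width: 0.0135
```

```bash

python3 -m jog '[[[0,0,0],[0,0,2],1],[[0,0,0],[0,0,3.5],1],[[0,0,0],[0,0,3.5],1],[[0,0,0],[0,0,3.5],1]]'
```

```text
time: 7.9
tool_pos: [0.5456, -0.2068, 0.1701]
ee_rot: [-3.139, 0.0, -2.122]
wrist_force: [-4.4, 1.6, 10.7]
width: 0.0137
```

```bash

python3 -m jog '[[[0,0,-4],[0,0,0],1],[[0,0,-9],[0,0,0],1],[[0,0,-14],[0,0,0],1],[[0,0,-19],[0,0,0],1],[[0,0,-24],[0,0,0],1]]'
python3 -m jog '[[[0,0,0],[0,0,0],1]]'
python3 goto.py .5455 -.207 .170 -121.5; python3 -c "from bench import robot;print(robot.get_obs()['wrist_torque'])"
```

```text
time: 8.4
tool_pos: [0.5466, -0.2067, 0.1703]
ee_rot: [-3.137, -0.001, -1.699]
wrist_force: [-1.6, 1.7, 9.1]
width: 0.0138
time: 8.5
tool_pos: [0.5466, -0.2067, 0.1702]
ee_rot: [-3.137, -0.001, -1.701]
wrist_force: [-1.7, 1.7, 8.9]
width: 0.0137
t 8.5 turn [-0.3   0.   24.03] shift [0.4 1.1 0.2] q [-0.46  0.16  1.29  0.    1.69  1.24]
[0.29616603 0.34404425 0.03411683]
```

```bash

python3 -m jog '[[[0,0,-5],[0,0,1],1],[[0,0,-11],[0,0,1],1],[[0,0,-17],[0,0,1],1],[[0,0,-23],[0,0,1],1],[[0,0,-29],[0,0,1],1]]'
python3 -m jog '[[[0,0,-6],[0,0,0],1],[[0,0,-12],[0,0,0],1],[[0,0,-18],[0,0,0],1],[[0,0,-24],[0,0,0],1],[[0,0,-29],[0,0,0],1]]'
python3 -m jog '[[[0,0,0],[0,0,0],1],[[0,0,0],[0,0,0],1]]'
python3 - <<'E'
from bench import eyes,robot
import cv2,numpy as np
c=eyes.camera_params("wrist"); p,d=eyes.snapshot("wrist"); s,_=eyes.snapshot("scene")
cv2.imwrite("pics/v3.png",np.hstack([cv2.resize(p[110:350,120:440],(400,300)),cv2.resize(s[170:290,140:300],(400,300))])[:,:,::-1])
print(robot.get_obs()['wrist_torque'])
E
```

```text
time: 9.0
tool_pos: [0.5471, -0.2061, 0.1702]
ee_rot: [-3.136, -0.003, -1.192]
wrist_force: [-0.8, 4.5, 11.5]
width: 0.0137
time: 9.5
tool_pos: [0.5471, -0.2061, 0.1702]
ee_rot: [-3.138, -0.006, -0.686]
wrist_force: [-1.1, 3.2, 12.5]
width: 0.0138
time: 9.7
tool_pos: [0.5471, -0.2061, 0.1702]
ee_rot: [-3.138, -0.006, -0.69]
wrist_force: [-0.9, 2.4, 12.6]
width: 0.0139
[0.61695518 0.30967545 0.02838076]
```

View pics/v3.png

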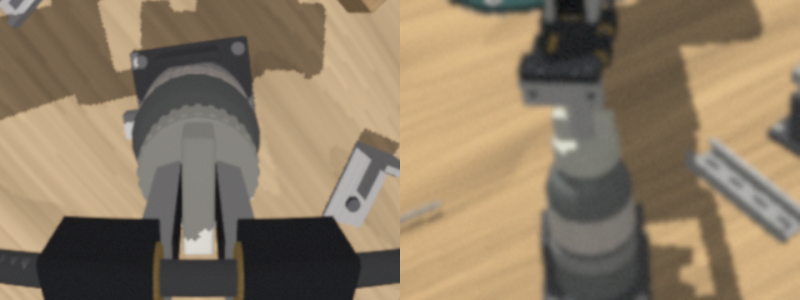

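The bar is still held at (197,170) in the wrist crop, and the cradle is seen about 82° round relative to the tool. The cap has turned with the gripper, so I'll lift it.

```bash

python3 -m jog '[[[0,0,0],[0,0,-5],1],[[0,0,0],[0,0,-12],1],[[0,0,0],[0,0,-20],1],[[0,0,0],[0,0,-28],1],[[0,0,0],[0,0,-36],1]]'
python3 -m jog '[[[0,0,0],[0,0,-10],1],[[0,0,0],[0,0,-22],1],[[0,0,0],[0,0,-34],1],[[0,0,0],[0,0,-46],1],[[0,0,0],[0,0,-54],1]]'
python3 -m jog '[[[0,0,0],[0,0,0],1],[[0,0,0],[0,0,0],1],[[0,0,0],[0,0,0],1],[[0,0,0],[0,0,0],1],[[0,0,0],[0,0,0],1]]'
python3 goto.py .5455 -.207 .2585 -39.5
python3 - <<'E'
from bench import eyes,robot
from util import *
for n in("scene","wrist"):
    c=eyes.camera_params(n); p,d=eyes.snapshot(n); np.savez(f"pics/{n}4.npz",p=p,d=d,**c)
    if n=="scene": s=p
W=world(np.load("pics/scene4.npz")); m=(np.hypot(W[...,0]-.5455,W[...,1]+.207)<.05)&(s.min(-1)>105)&(W[...,2]>.23)&(W[...,2]<.3)
P=W[m]; print(len(P),np.percentile(P[:,2],[1,5,50,95,99]).round(4),P.mean(0).round(4))
cv2.imwrite("pics/v4.png",np.hstack([cv2.resize(p[110:350,120:440],(400,300)),cv2.resize(s[140:290,130:330],(400,300))])[:,:,::-1])
o=robot.get_obs(); print(o['width'],o['wrist_force'],abs(o['qvel']).max())
E
```

```text
time: 10.3
tool_pos: [0.5452, -0.2067, 0.2016]
ee_rot: [3.141, 0.001, -0.691]
wrist_force: [0.9, -0.4, -0.6]
width: 0.0137
time: 10.8
tool_pos: [0.5459, -0.2069, 0.2578]
ee_rot: [-3.141, -0.002, -0.691]
wrist_force: [-0.0, -0.1, -0.9]
width: 0.0137
time: 11.3
tool_pos: [0.5452, -0.2066, 0.2553]
ee_rot: [3.141, 0.001, -0.691]
wrist_force: [1.1, -0.5, 0.1]
width: 0.0138
t 11.3 turn [ 0.02  0.06 -0.07] shift [ 0.5  0.2 -3.2] q [-0.46  0.16  1.12 -0.    1.86  0.23]
452 [0.2602 0.2632 0.2836 0.2967 0.2989] [ 0.5613 -0.2178  0.281 ]
0.013819455194063688 [-0.3800809   0.04519992  0.13682232] 0.0038570060230517507
```

View pics/v4.png

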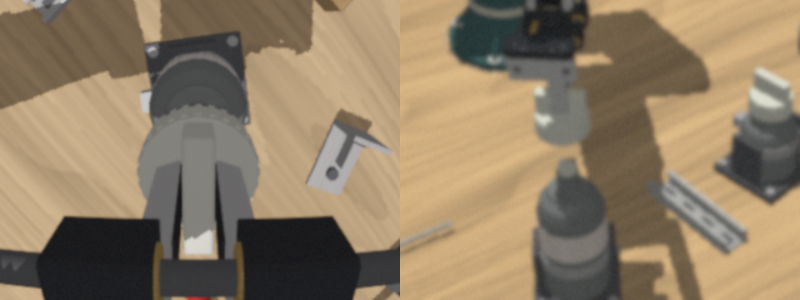

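The cap is off, level in the grip and above the bare neck. Its rim is at about 0.260 m, against a target of 0.262. I'm handing in the job.

```bash
python3 -m jog '[[[0,0,0],[0,0,0],1],[[0,0,0],[0,0,0],1]]'; python3 -c "
from bench import close_job; print(close_job())"
```

```text
time: 11.6
tool_pos: [0.5455, -0.2067, 0.2559]
ee_rot: [3.142, -0.0, -0.691]
wrist_force: [0.5, 0.1, -1.3]
width: 0.0137
the job is handed in; nothing more can be done
None
```

The tall bottle is open, and I handed the job in at about 11.6 s with the gripper still holding the cap above it. I gripped the cap's bar, pressed it down about 8 mm (10.7 N), turned it 82° anticlockwise while pressed and lifted it straight up.

**Last checks:**
- **Cap:** the finger opening is 13.7 mm, which fits the 14 mm bar. The scene camera puts the rim at about 0.260 m, roughly 78 mm above where it sat when closed. The arm is still and upright, within about 1 mm of the cap position I measured when it was closed.
- **Surroundings:** I never went near the squat bottle. I checked the other things on the bench only by eye in the pictures; those in view looked unmoved.

**What disagreed:**
- **Missed first grip:** the first attempt closed on air. The camera depth showed the fingertips about 36 mm higher than the reported TCP height. I went down by that extra amount and gripped the bar properly; nothing had been pressed before that.
- **Press force during the twist:** early in the turn it dipped to 8.9 N, which by the spring figures means about 6.3 mm of press. I added 1 mm, and it finished the turn at about 12.6 N, a little over the spring's range. I have no direct reading of the seal.

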